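Lift the hot lid off the desk egg steamer

TASK

The eggs are done: take the lid lifter from its wooden rest, hook it under the wire loop of the hot lid on the electric egg steamer (the pan on the black heating base, not the small pan standing on the desk) and lift the lid off level, without touching the lid with the gripper. Carry it hanging balanced and set it down gently, centred on the round cork mat, then unhook the lifter and lay it back across the two posts of its rest, the hook hanging between them.

Things in the scene. Friction and masses are not known exactly. Their poses are not given: they have to be found in the camera images.
- lid: Hot steel lid, 156 mm across, 0.3 kg, on the egg steamer: black base 170 mm across, pan 152 mm across, rim 85 mm above the desk (both fixed). Origin: centre of its underside, z up. A plug under it (132 mm across, 10 mm deep) sits loosely in the pan: lift straight up first. Flat top 14 mm above the origin. Its wire loop stands in the lid's y-z plane; a hook enters along x, from either side.
- lid_loop (a point): Middle of the apex of the lid's wire loop: centre of the 6 mm wire, 64 mm above the lid's origin, axes as the lid's. The loop is rigid, 68 mm wide (y) at its feet, nearly flat at the apex; the opening between the lid's top and the apex wire is 47 mm high.
- lifter_grip (a point): Lid lifter, 0.12 kg: wooden bar 18 mm wide (x), 120 mm long (y), 18 mm high (z), a steel hook of 6 mm rod under its middle. Point: centre of the bar, gripped from above across its 18 mm. The rod runs down at x = 0 to 30 mm below this point, bends back to x = -18 mm at 50 mm, down to 72 mm, then forms a V to the tip. Tip at +x, at the start pointing away from the robot.
- lifter_seat (a point): Seat of the lifter's hook, straight below the bar's centre by 80 mm: a 6 mm wire caught in the V has its centre here, so the lid hangs straight below the grip. The V lies in the lifter's x-z plane and opens upward: underside 11 mm below this point, free tip 21 mm ahead (+x), its top 11 mm above this point; back of the hook 21 mm behind (-x).
- rest_top (a point): The lifter's wooden rest, fixed: base 50 x 116 mm, two posts 105 mm high. Point: midway between the posts, level with their flat tops. Posts at y = -46 and +46 mm, 12 mm thick (y), 44 mm wide (x), 80 mm free between them. The lifter's bar lies along y across both tops, its centre 9 mm above this point, the hook hanging between the posts.
- mat_top (a point): Round cork mat, 180 mm across, 6 mm thick, fixed flat on the desk. Point: centre of its top; a lid standing on it has its origin at this height.
There are look-alikes about, which are no part of the job. Leave any turquoise look-alike of the part that bears mat_top alone. What is shaped like the part that bears rest_top but pink is not meant.

How it is judged:
On the way:
1. the lid hangs from the lifter, well clear of the steamer, level to 15 degrees (contact force between lid and lifter above 1 N and height (world z) of lid above 0.11 m and angle between lid's own z axis and vertical below 0.26 rad), for 0.3 s.
At the end, for the whole second after the job is handed in: The lid lies flat and still on the cork mat, its centre within 20 mm of the mat's centre, unhooked; the lifter lies still across both posts of its rest, upright within 8 degrees, its centre within 15 mm of the middle and turned less than 15 degrees from the posts' line (horizontal distance between lid and mat_top below 0.02 m and z of lid in the frame of mat_top below 0.005 m and angle between lid's own z axis and vertical below 0.06 rad and linear speed of each of lid, lifter below 0.03 m/s and contact force between lid and lifter below 0.1 N and horizontal distance between lifter_grip and rest_top below 0.015 m and z of lifter_grip in the frame of rest_top between 0.004 and 0.014 m and angle between lifter_grip's own z axis and vertical below 0.15 rad and angle between the y axis of lifter_grip and the y axis of rest_top, either way round below 0.26 rad); the robot touches nothing.
It fails at once if the lid tips more than 20 degrees (angle between lid's own z axis and vertical above 0.35 rad).
It fails at once if the robot itself touches the hot lid (contact force between any of the fingers, the arm and lid above 0.5 N).
It fails at once if the lid is dropped (moves faster than 0.5 m/s while off the hook) (linear speed of lid above 0.5 m/s and contact force between lid and lifter below 0.05 N).
It fails at once if the lid is banged down on the mat (over 60 N) (contact force between lid and mat above 60 N).
It also fails if it takes over 69 s, if anything falls off the work surface, if the arm or the gripper's body presses on something with over 40 N, if the wrist force passes 120 N, or if a joint passes its speed limit or range.

ROBOT

A 6-joint arm with a two-finger parallel gripper is mounted at the origin on the work surface. World frame = base frame: x ahead of the robot, y to its left, z up, the work surface at z = 0. Lengths are in m, angles in rad, forces in N, time in s.
With the tool pointing down it reaches from about 0.225 to 0.875 m from the base axis. Payload 3.4 kg.
Tool frame: the origin (TCP) lies between the finger pads; the fingertips stand 14 mm ahead of it and the grasp point (between the pads) lies 5 mm behind it; z points along the fingers, y is the direction in which the jaws open and shut (so a half turn about z gives the same grasp; the last joint's range is limited). The gripper opens to 85 mm and grips with 20 to 120 N. Pads are 22 mm wide; open, the fingers measure 114 mm over their backs; the gripper's body (76 mm by 85 mm) begins 54 mm behind the grasp point. The pads swing forward as they close: fully open they stand 13 mm farther back than shut.
Start: joints at [-1.317, 0.276, 1.505, -0, 1.361, -0.121], TCP at [0.211, -0.535, 0.245] pointing down, gripper open.
Joint ranges: [-2.89, 2.89], [-0.75, 2.08], [0.22, 2.7], [-1.18, 4.32], [0.11, 2.71], [-2.7, 2.7]. Speed limits (rad/s): [2.57, 2.57, 3.14, 3.14, 3.14, 3.14].

INTERFACE

Orientations are given as a unit quaternion [w, x, y, z].
In Python, from rig import manip, get_image, job gives the robot as it stands. The module is installed in compiled form; this text tells all that it offers.
- The arm moves only by the tool step_arm, never from a script. Its argument "moves" is one flat list of numbers, 5 for each row, row after row: the shift along the tool's x, y, z as a fraction of full scale, then the turn about the tool's z as a fraction of full scale, then the gripper's target within -1 to 1 (shut at 1, half-way at 0, fully open at -1). In form: [dx, dy, dz, twist, hand, dx, dy, dz, twist, hand, ...]. A call has 1 to 5 rows; each row is the pose to reach, as a shift and turn from the pose commanded when the call began, along the tool's axes at that moment, turning the shorter way round; what a row does not reach only later rows make up. Full scale, the value 1, is 500 mm for a shift and pi rad for a turn. A row lasts 1/10 s, in which the tool goes at most 50 mm and 8.59 degrees, less where a joint would pass 70% of its speed; a pose out of reach is approached as far as the arm can. A call with a number of a shift or a turn outside -1 to 1 is refused whole. A call with a gripper value outside its range is refused whole. The fingers move at their own pace and stop on an object; "force" is the grip in N (left out, the last holds). Time passes only in rows, so rows that repeat a pose let the fingers close. It gives the time, the measured TCP pose, the force and the opening at its end, in the units of the state.
- manip.get_state(): the state, without advancing time (a new reading comes with each control period).
- get_image(name): name is "scene" or "top"; returns a dict with "frame" (420x560x3 uint8, blue, green, red), "fx", "fy", "cx", "cy" (pixels), "rvec" (rotation vector, rad) and "tvec" (3), from world to camera coordinates, as OpenCV has them. Camera axes: x right, y down, z forward; pixel columns grow to the right and rows downward; lengths in m; the calibration is good to about 2 mm. A picture is of the moment at which its call begins. There is no depth.
- job.sign_off(): hands the job in, once; it reports no verdict.
The state is a dict: "clock": time; "qpos": joint angles; "qd": joint speeds; "effort": joint torques, N m; "position": TCP position; "ee_rot": TCP orientation; "contact_force": force on the tool from outside, world axes, zero at the start; "moment": the same for the moment, N m; "width": finger opening in m.
Only numpy, scipy, OpenCV 4.12 (cv2) and the standard library are available. Lean on these libraries where they do the work, as an engineer would, in place of code of your own. Each camera call takes 0.05 s, during which the arm holds its last target. There are 200 camera calls.

## Working session

There is one attempt and no reset: what is moved stays moved. The work goes in short steps, Python scripts to look and compute and a tool call to move; the robot and the scene stay as the last step left them, time stands still between calls to the robot, and variables do not carry over. Pictures are saved under pics/ and viewed, about 8 in all and at most 12, crops included, and the job is handed in when it is done.

Besides the shell and the picture viewer there is one more tool, called after ">>>" as name(argument=value, ...) on one line, values as JSON. step_arm: Moves the arm, as the interface text tells. Its arguments: {"type":"object","properties":{"moves":{"type":"array","items":{"type":"number","minimum":-1,"maximum":1}},"force":{"type":"number"}},"required":["moves"]}

```bash
mkdir -p pics
cat > h.py <<'E'
import numpy as np, cv2
from rig import manip, get_image, job
def cam(n):
    d=get_image(n); d['K']=np.array([[d['fx'],0,d['cx']],[0,d['fy'],d['cy']],[0,0,1.]]); d['R']=cv2.Rodrigues(np.array(d['rvec'],float))[0]; d['t']=np.array(d['tvec'],float).ravel(); return d
def at_z(d,u,v,z):
    r=d['R'].T@np.linalg.inv(d['K'])@np.array([u,v,1.]); c=-d['R'].T@d['t']; return c+r*(z-c[2])/r[2]
def proj(d,p):
    q=d['K']@(d['R']@np.array(p,float)+d['t']); return q[:2]/q[2]
def tri(d1,p1,d2,p2):
    A=[];b=[]
    for d,p in((d1,p1),(d2,p2)):
        r=d['R'].T@np.linalg.inv(d['K'])@np.array([*p,1.]); r/=np.linalg.norm(r); P=np.eye(3)-np.outer(r,r); c=-d['R'].T@d['t']; A.append(P); b.append(P@c)
    return np.linalg.solve(sum(A),sum(b))
E
python3 - <<'E'
from h import *
import pickle
for n in('scene','top'):
    d=cam(n); cv2.imwrite(f'pics/{n}0.png',d['frame']); pickle.dump(d,open(n+'0.pkl','wb')); print(n,-d['R'].T@d['t'],d['fx'])
print(manip.get_state())
E
```

```text
scene [1.3559944  0.04850785 1.00881106] 537.193898592954
top [0.37475713 0.04586887 1.12658895] 380.0074364834913
{'clock': 0.1, 'qpos': array([-1.31698783e+00,  2.76574907e-01,  1.50604003e+00, -2.37747290e-05,
        1.36073392e+00, -1.21012054e-01]), 'qd': array([ 0.00087811, -0.00179653, -0.00512608, -0.00018495,  0.00077585,
        0.00020558]), 'effort': array([ 1.02186030e-03, -4.17701375e+01, -2.46403706e+01, -1.16959186e-04,
        5.85603542e-03,  5.32456212e-06]), 'position': array([ 0.21037217, -0.53462684,  0.24448826]), 'ee_rot': array([-8.75393047e-04,  9.82489192e-01,  1.86317517e-01, -6.98596550e-05]), 'contact_force': array([-0.41568621,  0.11768637,  0.35013281]), 'moment': array([ 0.00737298, -0.03677974,  0.02389367]), 'width': 0.08527382764974567}
```

View pics/scene0.png

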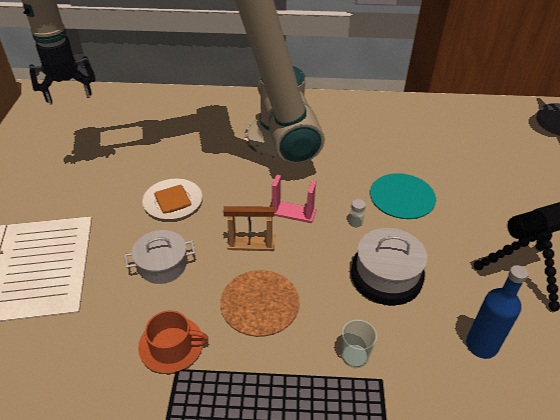

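View pics/top0.png

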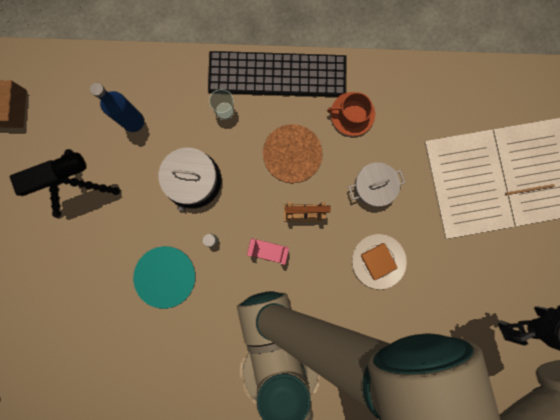

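Scene/top pixels of the candidates:
- **Lid:** steamer on the black base (390,255)/(188,177), versus the small pan (160,255)/(378,185). I choose the steamer.
- **Mat:** cork (260,300)/(292,153), versus turquoise (403,195)/(165,277). I choose cork.
- **Rest:** wooden with the lifter (250,228)/(307,211), versus pink (295,200)/(268,252). I choose the wooden one.

Next is a close crop with a metric grid.

Run:
```python
from h import *
import pickle
s=pickle.load(open('scene0.pkl','rb'));t=pickle.load(open('top0.pkl','rb'))
def crop(d,u,v):
    # 80x60 px -> x5
    return cv2.resize(d['frame'][v:v+60,u:u+80],None,fx=5,fy=5,interpolation=cv2.INTER_CUBIC)
ims=[crop(s,351,225),crop(t,150,147),crop(s,210,195),crop(t,268,182)]
cv2.imwrite('pics/c1.png',np.vstack([np.hstack(ims[:2]),np.hstack(ims[2:])]))
# mat: by colour
for d in(s,t):
    hsv=cv2.cvtColor(d['frame'],cv2.COLOR_BGR2HSV)
    print(hsv[300,260] if d is s else hsv[153,292])
    m=cv2.inRange(hsv,(5,120,60),(18,255,255)); n,l,st,c=cv2.connectedComponentsWithStats(m)
    for i in range(1,n):
        if st[i,4]>300: print(st[i],c[i],at_z(d,*c[i],.006))
```

```text
[ 12 165 144]
[  424     0   136    97 11437] [499.44076244  48.40587567] [-0.58577814  0.81356186  0.006     ]
[  0  42  21  82 854] [ 6.56791569 85.75175644] [-0.20853134 -0.95330321  0.006     ]
[155 185  36  28 692] [172.19219653 198.69797688] [ 0.31704143 -0.27977664  0.006     ]
[ 223  206   52   45 1501] [249.38907395 228.56229181] [ 0.41563003 -0.06179141  0.006     ]
[ 220  270   80   67 4144] [259.42471042 302.91240347] [ 0.64408531 -0.01921305  0.006     ]
[ 138  310   71   63 3185] [170.22511774 342.11083203] [ 0.75494683 -0.20070776  0.006     ]
[ 12 158 131]
[  0  80  13  42 433] [ 4.83371824 98.92840647] [0.77423922 0.84238692 0.006     ]
[ 327   92   49   45 1330] [351.84887218 114.07067669] [ 0.76022945 -0.20030261  0.006     ]
[ 263  124   60   60 2801] [292.24241342 153.10103534] [ 0.63468623 -0.02187812  0.006     ]
[284 202  47  20 748] [305.14171123 211.95187166] [ 0.45881272 -0.063822    0.006     ]
[361 243  36  37 772] [378.63082902 261.05829016] [ 0.31980557 -0.28275919  0.006     ]
```

View pics/c1.png

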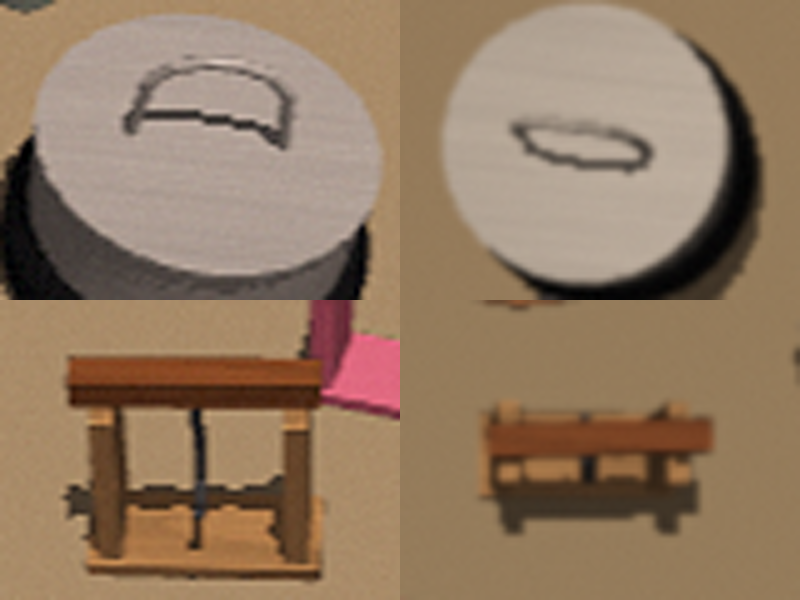

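The crops confirm the steamer lid with its loop (scene ≈(393,238)) and the wooden rest with the lifter, hook hanging (bar top ≈(308,209)). Now I'll fit the poses numerically.

```bash
cat > fit.py <<'E'
from h import *
import pickle
from scipy.optimize import least_squares
s=pickle.load(open('scene0.pkl','rb'));t=pickle.load(open('top0.pkl','rb'))
def circ(P):
    f=least_squares(lambda q:np.hypot(P[:,0]-q[0],P[:,1]-q[1])-q[2],[*P.mean(0)[:2],.08],loss='soft_l1',f_scale=.002); return f.x, f.fun.std()
for d,n,seed in((s,'s',(260,300)),(t,'t',(292,153))):
    hsv=cv2.cvtColor(d['frame'],cv2.COLOR_BGR2HSV)
    m=cv2.inRange(hsv,(5,120,60),(18,255,255)); m=cv2.morphologyEx(m,cv2.MORPH_CLOSE,np.ones((5,5)))
    n_,l,st,c=cv2.connectedComponentsWithStats(m); mm=(l==l[seed[1],seed[0]]).astype(np.uint8)
    h=max(cv2.findContours(mm,0,1)[0],key=len)[:,0]
    print('mat',n,circ(np.array([at_z(d,*p,.006) for p in h])))
# lid disc: low saturation bright
for d,n,seed in((s,'s',(390,268)),(t,'t',(188,190))):
    hsv=cv2.cvtColor(d['frame'],cv2.COLOR_BGR2HSV); print(hsv[seed[1],seed[0]])
    m=((hsv[...,1]<60)&(hsv[...,2]>120)).astype(np.uint8); m=cv2.morphologyEx(m,cv2.MORPH_CLOSE,np.ones((5,5)))
    n_,l,st,c=cv2.connectedComponentsWithStats(m); i=l[seed[1],seed[0]]; print(st[i])
    h=max(cv2.findContours((l==i).astype(np.uint8),0,1)[0],key=len)[:,0]
    print('lid',n,circ(np.array([at_z(d,*p,.099) for p in h])))
T=lambda u,v:(268+(u-400)/5,182+(v-300)/5); S=lambda u,v:(210+u/5,195+(v-300)/5)
print('bar front top edge scene',at_z(s,*S(69,388),.123),at_z(s,*S(320,388),.123))
print('bar top ctr top',at_z(t,*T(487,436),.123),at_z(t,*T(713,433),.123))
print('rest base front scene',at_z(s,*S(88,570),0),at_z(s,*S(321,577),0))
L=lambda u,v:(351+u/5,225+v/5); LT=lambda u,v:(150+(u-400)/5,147+v/5)
print('feet scene',at_z(s,*L(130,130),.099),at_z(s,*L(283,145),.099)); print('apex',at_z(s,*L(212,63),.149))
print('feet top',at_z(t,*LT(517,128),.099),at_z(t,*LT(640,165),.099))
E
python3 fit.py
```

```text
mat s (array([ 0.63941961, -0.01942804,  0.08929465]), np.float64(0.0008287826827219651))
mat t (array([ 0.63528222, -0.02201502,  0.08891073]), np.float64(0.000888092078318169))
[ 12  39 178]
[ 358  228   69   52 2816]
lid s (array([0.55752477, 0.27224019, 0.07549996]), np.float64(0.0007062494186187309))
[ 15  43 183]
[ 159  148   56   55 2462]
lid t (array([0.54410342, 0.27020723, 0.07520813]), np.float64(0.0007648472622903828))
bar front top edge scene [ 0.47786393 -0.11283679  0.123     ] [0.47109765 0.00392333 0.123     ]
bar top ctr top [4.55970364e-01 1.70292025e-04 1.23000000e-01] [ 0.46074794 -0.11994475  0.123     ]
rest base front scene [ 0.48260509 -0.11042688  0.        ] [0.480612   0.00540318 0.        ]
feet scene [0.5552066  0.23953033 0.099     ] [0.56020114 0.30702313 0.099     ]
apex [0.55862633 0.26774579 0.149     ]
feet top [0.54976164 0.30630618 0.099     ] [0.53129792 0.23875393 0.099     ]
```

```bash
cat > ov.py <<'E'
from h import *
import pickle
s=pickle.load(open('scene0.pkl','rb'));t=pickle.load(open('top0.pkl','rb'))
def loop(x,y,yaw,z0):
    a=np.linspace(0,np.pi,41); Y=34*np.sign(np.cos(a))*np.abs(np.cos(a))**.6; Z=14+50*np.abs(np.sin(a))**.6
    c,q=np.cos(yaw),np.sin(yaw)
    return np.array([[x-q*v/1e3,y+c*v/1e3,z0+w/1e3] for v,w in zip(Y,Z)])
def disc(x,y,z,r=.078): return np.array([[x+r*np.cos(a),y+r*np.sin(a),z] for a in np.linspace(0,6.283,73)])
k=7
def panel(d,u,v,pls):
    im=cv2.resize(d['frame'][v:v+42,u:u+56],None,fx=k,fy=k,interpolation=cv2.INTER_CUBIC)
    for P,c in pls:
        q=np.array([(proj(d,p)-[u,v]+.5)*k for p in P]).round().astype(int); cv2.polylines(im,[q],False,c,1)
    return im
ps=[]
for x,y,w in((.557,.271,-4),(.547,.271,-12)):
    w=np.radians(w); pl=[(loop(x,y,w,.085),(0,0,255)),(disc(x,y,.099),(0,255,0)),(disc(x,y,.085),(255,0,0))]
    ps.append(np.hstack([panel(s,362,228,pl),panel(t,160,156,pl)]))
cv2.imwrite('pics/ov.png',np.vstack(ps))
E
python3 ov.py
```

```text
(no output)
```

View pics/ov.png

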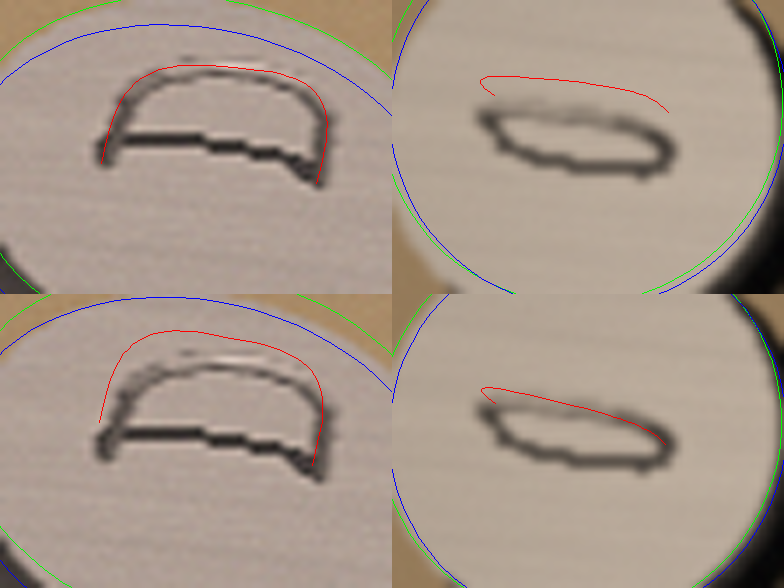

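Scene and top disagree by about 13 mm in x on the lid, but only 4 mm on the mat. I'll triangulate to see the height offset, and check it against the gripper once it is near the lifter.

Run:
```python
from h import *
import pickle
s=pickle.load(open('scene0.pkl','rb'));t=pickle.load(open('top0.pkl','rb'))
T=lambda u,v:(268+(u-400)/5,182+(v-300)/5); S=lambda u,v:(210+u/5,195+(v-300)/5)
def m(P,d,z): return proj(d,[*P,z])
print('lid',tri(s,m((.5575,.2722),s,.099),t,m((.5441,.2702),t,.099)))
print('mat',tri(s,m((.6394,-.0194),s,.006),t,m((.6353,-.022),t,.006)))
print('bar-',tri(s,S(69,388),t,T(713,420)),'bar+',tri(s,S(320,388),t,T(487,421)))
p=manip.get_state()['position']; print('tip',proj(s,p),proj(t,p), s['fy'],t['fy'],s['cx'],s['cy'],t['cx'],t['cy'])
ims=[]
for d in(s,t):
    u,v=proj(d,p).astype(int); u0,v0=min(u-40,480),max(v-30,0)
    im=cv2.resize(d['frame'][v0:v0+60,u0:u0+80],None,fx=5,fy=5,interpolation=cv2.INTER_CUBIC)
    for z in(-.014,0): cv2.circle(im,tuple(((proj(d,p+[0,0,z])-[u0,v0]+.5)*5).astype(int)),3,(0,0,255),-1)
    ims.append(im)
cv2.imwrite('pics/grip.png',np.hstack(ims))
```

```text
lid [0.54630787 0.27420632 0.0860318 ]
mat [ 0.63627363 -0.02097666  0.00169114]
bar- [ 0.46841583 -0.11791962  0.11397238] bar+ [0.46451616 0.00182486 0.11648446]
tip [68.70119657 98.02877086] [517.73459556 317.51387587] 537.193898592954 380.0074364834913 276.99614306795024 209.48925484370778 274.2759215548683 207.4763732100272
```

View pics/grip.png

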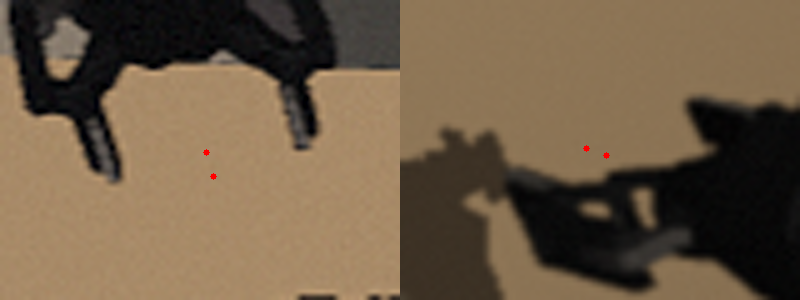

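```bash
cat > go.py <<'E'
import sys
from h import *
from scipy.spatial.transform import Rotation as Ro
st=manip.get_state(); q=st['ee_rot']; R=Ro.from_quat([*q[1:],q[0]]).as_matrix()
x,y,z,a=map(float,sys.argv[1:5])   # a: wanted world angle of tool y, deg
cur=np.degrees(np.arctan2(R[1,1],R[0,1])); tw=-((a-cur+180)%360-180)
d=R.T@(np.array([x,y,z])-st['position'])
print('t%.2f'%st['clock'],'pos',st['position'].round(4),'yang %.2f'%cur,'tilt',R[:,2].round(3),'w %.4f'%st['width'],'F',st['contact_force'].round(2))
print('move',(d/.5).round(4),'tw %.4f'%(tw/180))
E
python3 go.py .46 -.058 .25 2
```

```text
t0.10 pos [ 0.2104 -0.5346  0.2445] yang -68.52 tilt [-0.     0.002 -1.   ] w 0.0853 F [-0.42  0.12  0.35]
move [ 0.8136 -0.7043 -0.0096] tw -0.3918
```

>>> step_arm(moves=[0.814,-0.704,-0.01,-0.392,-1,0.814,-0.704,-0.01,-0.392,-1,0.814,-0.704,-0.01,-0.392,-1,0.814,-0.704,-0.01,-0.392,-1,0.814,-0.704,-0.01,-0.392,-1])

```text
clock: 0.6
position: [0.3269, -0.3117, 0.2473]
ee_rot: [-0.0, 0.845, 0.535, 0.0]
contact_force: [0.1, -1.0, -0.5]
width: 0.0851
```

```bash
python3 go.py .46 -.058 .2 2
```

```text
t0.60 pos [ 0.3269 -0.3117  0.2473] yang -25.25 tilt [ 0.  0. -1.] w 0.0851 F [ 0.06 -0.98 -0.47]
move [0.5725 0.0242 0.0949] tw -0.1514
```

>>> step_arm(moves=[0.572,0.024,0.04,-0.151,-1,0.572,0.024,0.08,-0.151,-1,0.572,0.024,0.09,-0.151,-1,0.572,0.024,0.094,-0.151,-1,0.572,0.024,0.095,-0.151,-1])

```text
clock: 1.1
position: [0.4426, -0.0939, 0.2077]
ee_rot: [0.0, 0.697, 0.717, -0.0]
contact_force: [1.1, 0.2, -0.2]
width: 0.0852
```

```bash
python3 go.py .46 -.058 .14 2
```

```text
t1.10 pos [ 0.4426 -0.0939  0.2077] yang 1.65 tilt [ 0. -0. -1.] w 0.0852 F [ 1.06  0.17 -0.15]
move [0.0709 0.0369 0.1354] tw -0.0019
```

>>> step_arm(moves=[0.071,0.037,0.05,-0.002,-1,0.071,0.037,0.08,-0.002,-1,0.071,0.037,0.08,-0.002,-1,0.071,0.037,0.08,-0.002,-1])

```text
clock: 1.5
position: [0.4595, -0.06, 0.168]
ee_rot: [-0.0, 0.695, 0.719, -0.0]
contact_force: [-0.6, 1.8, -0.0]
width: 0.0855
```

```bash
python3 go.py .46 -.058 .11 2
python3 - <<'E'
from h import *
ims=[]; p=manip.get_state()['position']
for n,u0,v0 in(('scene',200,175),('top',262,182)):
    d=cam(n); im=cv2.resize(d['frame'][v0:v0+60,u0:u0+80],None,fx=5,fy=5,interpolation=cv2.INTER_CUBIC)
    cv2.circle(im,tuple(((proj(d,p)-[u0,v0]+.5)*5).astype(int)),3,(0,0,255),-1)
    ims.append(im)
cv2.imwrite('pics/pre.png',np.hstack(ims))
E
```

```text
t1.50 pos [ 0.4595 -0.06    0.168 ] yang 2.00 tilt [-0.001 -0.    -1.   ] w 0.0855 F [-0.61  1.77 -0.03]
move [0.004  0.0013 0.1161] tw -0.0000
```

View pics/pre.png

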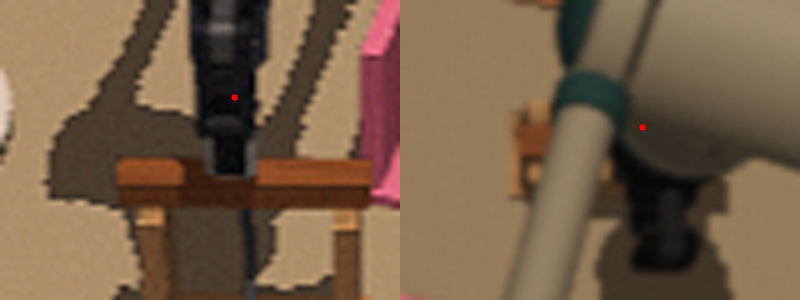

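Scene crop: the front finger at (235,175) is centred over the bar (117–372, hook rod at 250) once perspective is allowed for. Descending to grip.

>>> step_arm(moves=[0.005,0.001,0.06,0,-1,0.005,0.001,0.1,0,-1,0.005,0.001,0.118,0,-1,0.005,0.001,0.118,0,-1,0.005,0.001,0.118,0,-1], force=50)

```text
clock: 2.1
position: [0.4609, -0.0581, 0.11]
ee_rot: [0.001, 0.695, 0.719, 0.0]
contact_force: [-0.2, 0.1, -0.8]
width: 0.0853
```

>>> step_arm(moves=[0,0,0,0,0.3,0,0,0,0,0.6,0,0,0,0,0.8,0,0,0,0,1,0,0,0,0,1], force=50)

```text
clock: 2.6
position: [0.4602, -0.0574, 0.1095]
ee_rot: [0.0, 0.695, 0.719, 0.0]
contact_force: [0.5, -0.0, -1.1]
width: 0.0172
```

>>> step_arm(moves=[0,0,0,0,1,0,0,0,0,1,0,0,0,0,1], force=60)

```text
clock: 2.9
position: [0.4602, -0.0574, 0.1095]
ee_rot: [0.0, 0.695, 0.719, 0.0]
contact_force: [-1.6, 0.1, 5.0]
width: 0.0167
```

```bash
python3 go.py .46 -.057 .22 2
python3 - <<'E'
from h import *
import pickle
s0=pickle.load(open('scene0.pkl','rb'))['frame']; s=cam('scene')['frame']
# bar shift by phase: vertical/horizontal offset of left part of the bar
tpl=s0[203:219,219:238]; r=cv2.matchTemplate(cv2.resize(s[195:228,210:250],None,fx=8,fy=8,interpolation=cv2.INTER_CUBIC),cv2.resize(tpl,None,fx=8,fy=8,interpolation=cv2.INTER_CUBIC),cv2.TM_CCOEFF_NORMED)
_,v,_,l=cv2.minMaxLoc(r); print('left part du,dv px',l[0]/8-9,l[1]/8-8,v)
tpl=s0[203:219,259:278]; r=cv2.matchTemplate(cv2.resize(s[195:228,250:290],None,fx=8,fy=8,interpolation=cv2.INTER_CUBIC),cv2.resize(tpl,None,fx=8,fy=8,interpolation=cv2.INTER_CUBIC),cv2.TM_CCOEFF_NORMED)
_,v,_,l=cv2.minMaxLoc(r); print('right',l[0]/8-9,l[1]/8-8,v)
E
```

```text
t2.90 pos [ 0.4602 -0.0574  0.1095] yang 1.99 tilt [ 0. -0. -1.] w 0.0167 F [-1.64  0.08  5.01]
move [ 7.000e-04 -2.000e-04 -2.211e-01] tw -0.0000
left part du,dv px -9.0 -8.0 0.4725590944290161
right 0.125 0.625 0.8358543515205383
```

>>> step_arm(moves=[0,0,-0.04,0,1,0,0,-0.1,0,1,0,0,-0.17,0,1,0,0,-0.24,0,1,0,0,-0.3,0,1])

```text
clock: 3.45
position: [0.4601, -0.0573, 0.2603]
ee_rot: [0.0, 0.695, 0.719, 0.0]
contact_force: [0.1, -0.8, -2.1]
width: 0.017
```

```bash
python3 go.py .475 .281 .26 -8
```

```text
t3.45 pos [ 0.4601 -0.0573  0.2603] yang 1.98 tilt [ 0.001 -0.    -1.   ] w 0.0170 F [ 0.06 -0.75 -2.14]
move [6.753e-01 5.320e-02 6.000e-04] tw 0.0555
```

>>> step_arm(moves=[0.06,0.005,0,0.005,1,0.14,0.011,0,0.011,1,0.22,0.018,0,0.018,1,0.3,0.024,0,0.025,1,0.38,0.03,0,0.031,1])

```text
clock: 3.95
position: [0.4681, 0.1345, 0.2585]
ee_rot: [-0.0, 0.729, 0.684, -0.0]
contact_force: [0.2, -0.8, -1.0]
width: 0.0168
```

>>> step_arm(moves=[0.08,0.003,0,0.007,1,0.16,0.007,0,0.014,1,0.24,0.01,0,0.021,1,0.28,0.013,0,0.024,1,0.295,0.013,0,0.024,1])

```text
clock: 4.45
position: [0.4841, 0.2819, 0.2579]
ee_rot: [-0.0, 0.753, 0.658, -0.0]
contact_force: [-0.1, -0.7, -1.0]
width: 0.0167
```

```bash
python3 go.py .475 .281 .21 -8
```

```text
t4.45 pos [0.4841 0.2819 0.2579] yang -7.77 tilt [-0.001 -0.    -1.   ] w 0.0167 F [-0.14 -0.67 -0.96]
move [-0.0042 -0.0176  0.0959] tw 0.0013
```

>>> step_arm(moves=[-0.004,-0.018,0.03,0.001,1,-0.004,-0.018,0.05,0.001,1,-0.004,-0.018,0.05,0.001,1,-0.004,-0.018,0.05,0.001,1])

```text
clock: 4.85
position: [0.4754, 0.2783, 0.234]
ee_rot: [0.0, 0.756, 0.655, -0.0]
contact_force: [0.9, 0.3, -0.7]
width: 0.017
```

```bash
python3 go.py .475 .281 .2 -8
cat > look.py <<'E'
import sys
from h import *
import pickle
from scipy.spatial.transform import Rotation as Ro
def lifter(st):
    q=st['ee_rot']; R=Ro.from_quat([*q[1:],q[0]]).as_matrix(); ex=R[:,1]; ez=-R[:,2]; ey=np.cross(ez,ex); g=st['position']+.0045*ez
    W=lambda x,y,z:g+ex*x/1e3+ey*y/1e3+ez*z/1e3
    bar=[[W(9,-60,9),W(9,60,9),W(-9,60,9),W(-9,-60,9),W(9,-60,9)],[W(9,-60,-9),W(9,60,-9)]]
    hook=[[W(0,0,-9),W(0,0,-30),W(-18,0,-50),W(-18,0,-72),W(0,0,-88),W(21,0,-69)]]
    return bar+hook
if __name__=='__main__':
    st=manip.get_state(); out=[]
    for n,u0,v0 in(('scene',*map(int,sys.argv[2:4])),('top',*map(int,sys.argv[4:6]))):
        d=cam(n); pickle.dump(d,open(f'{n}_{sys.argv[1]}.pkl','wb'))
        im=cv2.resize(d['frame'][v0:v0+85,u0:u0+57],None,fx=7,fy=7,interpolation=cv2.INTER_CUBIC)
        for P in lifter(st): cv2.polylines(im,[np.array([(proj(d,p)-[u0,v0]+.5)*7 for p in P]).round().astype(int)],False,(0,255,0),1)
        out.append(im)
    cv2.imwrite(f'pics/{sys.argv[1]}.png',np.hstack(out))
E
python3 look.py a 364 180 160 125
```

```text
t4.85 pos [0.4754 0.2783 0.234 ] yang -8.15 tilt [-0. -0. -1.] w 0.0170 F [ 0.94  0.35 -0.67]
move [ 0.0052 -0.0015  0.0679] tw -0.0008
```

View pics/a.png

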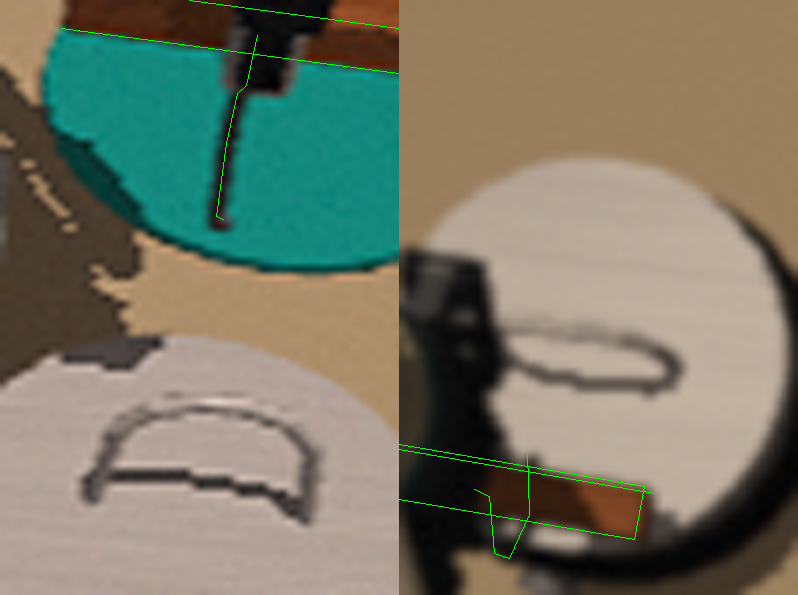

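```bash
python3 - <<'E'
from h import *
import pickle
s=pickle.load(open('scene0.pkl','rb'));t=pickle.load(open('top0.pkl','rb'))
S=lambda u,v:(362+u/7-.5,228+v/7-.5);T=lambda u,v:(160+(u-392)/7-.5,156+v/7-.5)
for z in(.089,.095):
    for n,d,a,b in(('s',s,S(318,180),S(103,158)),('t',t,T(486,116),T(668,152))):
        A,B=at_z(d,*a,z),at_z(d,*b,z); e=A-B; print(z,n,A.round(4),B.round(4),'mid',((A+B)/2).round(4),'len %.4f yaw %.1f'%(np.hypot(*e[:2]),np.degrees(np.arctan2(-e[0],e[1]))))
E
python3 - <<'E'
E
```

```text
0.089 s [0.5492 0.3086 0.089 ] [0.5437 0.2401 0.089 ] mid [0.5465 0.2744 0.089 ] len 0.0688 yaw -4.6
0.089 t [0.5529 0.3102 0.089 ] [0.5406 0.2384 0.089 ] mid [0.5468 0.2743 0.089 ] len 0.0728 yaw -9.7
0.095 s [0.5545 0.3069 0.095 ] [0.549  0.2388 0.095 ] mid [0.5517 0.2729 0.095 ] len 0.0683 yaw -4.6
0.095 t [0.5519 0.3087 0.095 ] [0.5397 0.2373 0.095 ] mid [0.5458 0.273  0.095 ] len 0.0724 yaw -9.7
```

Both views agree when the lid's top is at z = 0.089, so the lid's origin is the plug's bottom, at 0.075. That puts the loop at (0.5465, 0.274), apex z 0.139, yaw ≈ −7°.

```bash
python3 go.py .4815 .282 .188 -7
```

```text
t4.95 pos [0.4758 0.2787 0.2347] yang -8.14 tilt [ 0.001  0.    -1.   ] w 0.0171 F [ 0.   -0.49 -1.08]
move [0.0081 0.0103 0.0933] tw -0.0063
```

>>> step_arm(moves=[0.008,0.01,0.02,-0.006,1,0.008,0.01,0.045,-0.006,1,0.008,0.01,0.07,-0.006,1,0.008,0.01,0.093,-0.006,1,0.008,0.01,0.093,-0.006,1])

```text
clock: 5.45
position: [0.479, 0.2817, 0.1849]
ee_rot: [-0.001, 0.749, 0.663, -0.003]
contact_force: [-0.7, -0.3, -0.3]
width: 0.0172
```

```bash
python3 go.py .546 .274 .188 -7; python3 look.py b 364 190 165 150
```

```text
t5.45 pos [0.479  0.2817 0.1849] yang -7.01 tilt [-0.005 -0.002 -1.   ] w 0.0172 F [-0.74 -0.28 -0.29]
move [ 0.0011  0.1349 -0.0068] tw -0.0001
```

View pics/b.png

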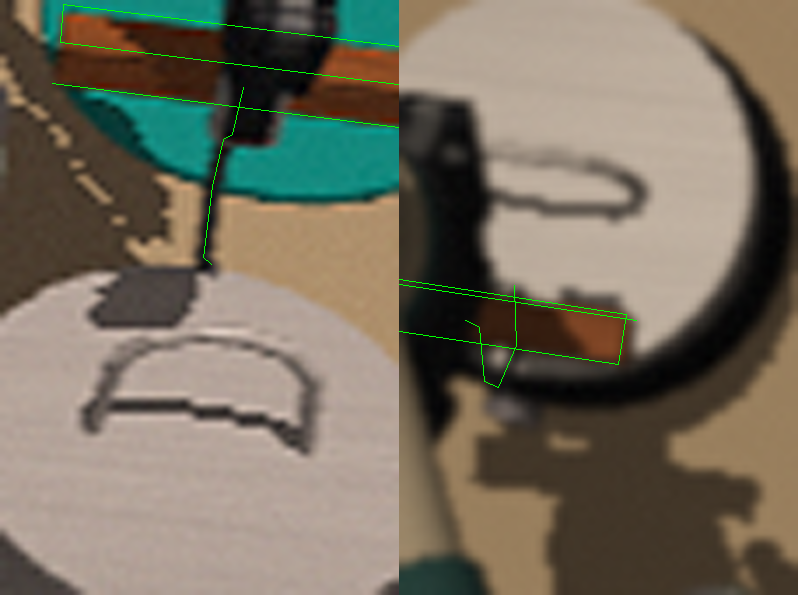

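>>> step_arm(moves=[0,0.02,-0.006,0,1,0,0.045,-0.006,0,1,0,0.07,-0.006,0,1,0.001,0.09,-0.006,0,1,0.001,0.1,-0.006,0,1])

```text
clock: 6.05
position: [0.532, 0.2765, 0.1905]
ee_rot: [0.0, 0.749, 0.662, 0.0]
contact_force: [0.6, 0.3, -0.8]
width: 0.0169
```

```bash
python3 go.py .546 .274 .188 -7
```

```text
t6.05 pos [0.532  0.2765 0.1905] yang -7.06 tilt [ 0.001  0.    -1.   ] w 0.0169 F [ 0.57  0.33 -0.75]
move [-0.0015  0.0283  0.005 ] tw -0.0003
```

>>> step_arm(moves=[-0.001,0.015,0.002,0,1,-0.001,0.028,0.002,0,1,-0.001,0.028,-0.01,0,1,-0.001,0.028,-0.025,0,1,-0.001,0.028,-0.025,0,1])

```text
clock: 6.55
position: [0.5445, 0.2749, 0.2048]
ee_rot: [0.0, 0.749, 0.663, 0.001]
contact_force: [0.8, 0.9, 0.1]
width: 0.0175
```

```bash
python3 go.py .546 .274 .214 -7; python3 look.py c 364 190 165 150
```

```text
t6.55 pos [0.5445 0.2749 0.2048] yang -7.00 tilt [ 0.002  0.001 -1.   ] w 0.0175 F [0.75 0.86 0.08]
move [-0.0014  0.0032 -0.0184] tw -0.0000
```

View pics/c.png

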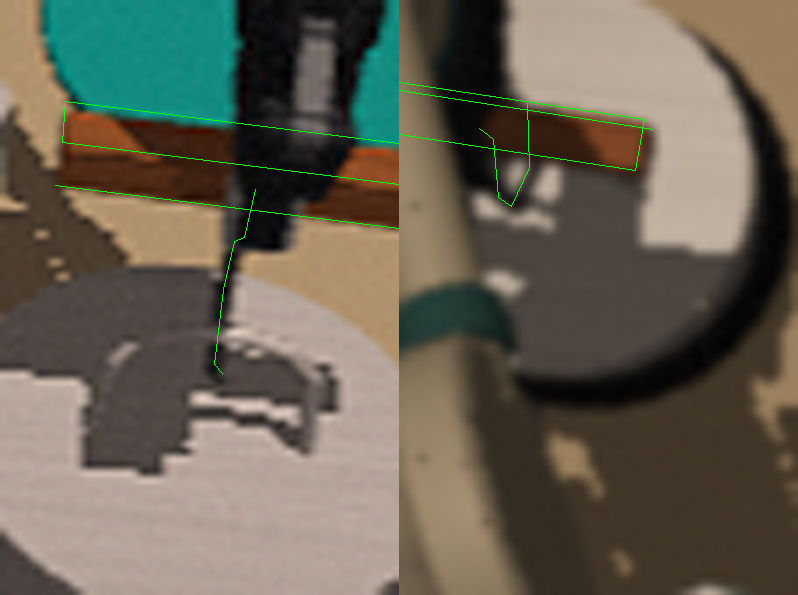

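The hook has passed under the arch in the scene view: rod at (218,340), in front of the wire and near the middle of the loop (95–318). Lifting slowly.

>>> step_arm(moves=[-0.001,0.003,-0.008,0,1,-0.001,0.003,-0.014,0,1,-0.001,0.003,-0.02,0,1,-0.001,0.003,-0.026,0,1,-0.001,0.003,-0.032,0,1])

```text
clock: 7.15
position: [0.545, 0.2737, 0.2186]
ee_rot: [-0.0, 0.749, 0.663, -0.001]
contact_force: [0.3, -0.1, -5.1]
width: 0.0168
```

```bash
python3 go.py .546 .274 .25 -7
```

```text
t7.15 pos [0.545  0.2737 0.2186] yang -7.01 tilt [-0.001 -0.001 -1.   ] w 0.0168 F [ 0.3  -0.08 -5.06]
move [ 0.0008  0.0018 -0.0627] tw -0.0001
```

>>> step_arm(moves=[0,0,-0.008,0,1,0,0,-0.016,0,1,0,0,-0.024,0,1,0,0,-0.032,0,1,0,0,-0.042,0,1])

```text
clock: 7.65
position: [0.5454, 0.2738, 0.2403]
ee_rot: [-0.0, 0.749, 0.663, -0.0]
contact_force: [0.5, 0.4, -4.9]
width: 0.0168
```

>>> step_arm(moves=[0,0,-0.014,0,1,0,0,-0.03,0,1,0,0,-0.046,0,1,0,0,-0.06,0,1,0,0,-0.07,0,1])

```text
clock: 8.15
position: [0.5457, 0.2739, 0.2761]
ee_rot: [0.0, 0.749, 0.663, 0.0]
contact_force: [-0.3, -0.5, -3.8]
width: 0.0171
```

```bash
python3 go.py .638 -.020 .27 -7; python3 look.py d 364 190 165 140
```

```text
t8.15 pos [0.5457 0.2739 0.2761] yang -7.01 tilt [ 0.001  0.    -1.   ] w 0.0171 F [-0.29 -0.53 -3.82]
move [-0.5609  0.255   0.0123] tw -0.0001
```

View pics/d.png

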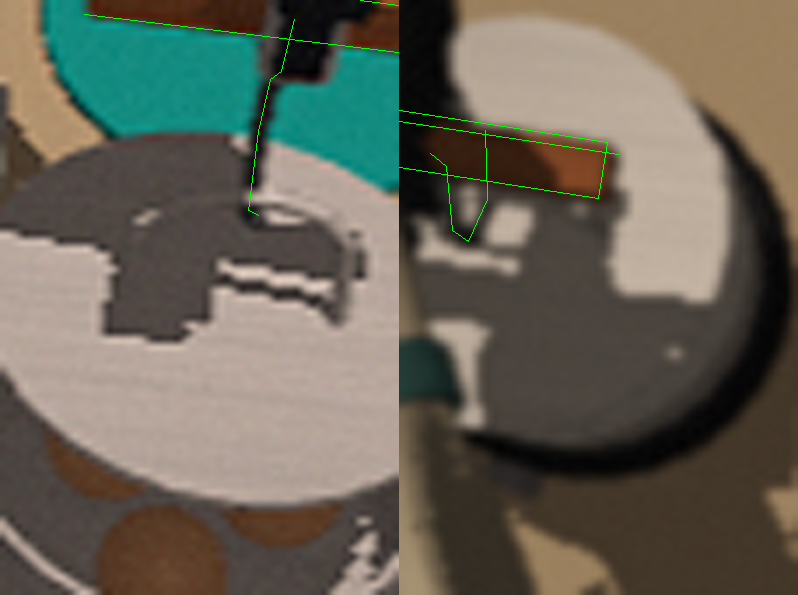

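The lid hangs level and clear of the steamer, with the eggs visible and the hook at mid-loop (250,212). Carrying it smoothly to the mat.

>>> step_arm(moves=[-0.01,0.005,0,0,1,-0.03,0.014,0,0,1,-0.06,0.027,0,0,1,-0.095,0.043,0,0,1,-0.135,0.061,0,0,1])

```text
clock: 8.75
position: [0.5678, 0.2012, 0.2748]
ee_rot: [0.0, 0.749, 0.662, -0.0]
contact_force: [-0.4, -0.4, -4.1]
width: 0.0174
```

>>> step_arm(moves=[-0.04,0.018,0,0,1,-0.08,0.036,0,0,1,-0.12,0.054,0,0,1,-0.16,0.072,0,0,1,-0.2,0.09,0,0,1])

```text
clock: 9.25
position: [0.6001, 0.0957, 0.2748]
ee_rot: [0.0, 0.749, 0.662, -0.001]
contact_force: [0.8, 0.1, -4.3]
width: 0.0171
```

```bash
python3 go.py .636 -.021 .276 -7
```

```text
t9.25 pos [0.6001 0.0957 0.2748] yang -7.08 tilt [-0.001 -0.001 -1.   ] w 0.0171 F [ 0.78  0.11 -4.28]
move [-0.2228  0.1    -0.0022] tw -0.0004
```

>>> step_arm(moves=[-0.04,0.018,0,0,1,-0.08,0.036,0,0,1,-0.115,0.052,0,0,1,-0.145,0.065,0,0,1,-0.17,0.077,0,0,1])

```text
clock: 9.75
position: [0.628, 0.0075, 0.2749]
ee_rot: [-0.0, 0.749, 0.662, -0.0]
contact_force: [0.0, -0.1, -3.2]
width: 0.0169
```

>>> step_arm(moves=[-0.015,0.008,0,0,1,-0.025,0.014,0,0,1,-0.03,0.016,0,0,1,-0.03,0.016,0,0,1,-0.03,0.016,0,0,1])

```text
clock: 10.25
position: [0.6337, -0.0059, 0.2751]
ee_rot: [-0.0, 0.749, 0.663, 0.0]
contact_force: [-0.7, 0.6, -4.3]
width: 0.017
```

```bash
python3 go.py .636 -.021 .18 -7
```

```text
t10.25 pos [ 0.6337 -0.0059  0.2751] yang -6.97 tilt [-0.  0. -1.] w 0.0170 F [-0.66  0.61 -4.26]
move [-0.0296  0.0082  0.1902] tw 0.0002
```

>>> step_arm(moves=[-0.01,0.003,0.02,0,1,-0.02,0.006,0.055,0,1,-0.03,0.008,0.09,0,1,-0.03,0.008,0.125,0,1,-0.03,0.008,0.155,0,1])

```text
clock: 10.75
position: [0.6354, -0.0221, 0.1958]
ee_rot: [-0.0, 0.749, 0.663, -0.001]
contact_force: [-0.9, -0.3, -4.1]
width: 0.0169
```

>>> step_arm(moves=[0,0,0.02,0,1,0,0,0.034,0,1,0,0,0.04,0,1,0,0,0.04,0,1,0,0,0.04,0,1])

```text
clock: 11.25
position: [0.6365, -0.022, 0.1783]
ee_rot: [0.001, 0.749, 0.663, 0.0]
contact_force: [0.9, -1.0, -4.3]
width: 0.017
```

```bash
python3 go.py .636 -.021 .1455 -7; python3 look.py e 232 230 268 110
python3 - <<'E'
from h import *
import pickle
from scipy.optimize import least_squares
z=manip.get_state()['position'][2]-.0755-.064+.014
for n in('scene','top'):
    d=pickle.load(open(f'{n}_e.pkl','rb')); hsv=cv2.cvtColor(d['frame'],cv2.COLOR_BGR2HSV)
    m=(hsv[...,1]<70).astype(np.uint8); r=proj(d,[.636,-.021,z]).astype(int)
    mk=np.zeros_like(m); cv2.circle(mk,tuple(int(i) for i in r),60,1,-1); m=cv2.morphologyEx(m&mk,cv2.MORPH_OPEN,np.ones((3,3)))
    n_,l,st,c=cv2.connectedComponentsWithStats(m); print(n,r,sorted(st[1:].tolist(),key=lambda a:-a[4])[:3])
E
```

```text
t11.25 pos [ 0.6365 -0.022   0.1783] yang -7.00 tilt [ 0.001 -0.    -1.   ] w 0.0170 F [ 0.85 -0.98 -4.29]
move [ 0.0019 -0.0014  0.0657] tw -0.0000
scene [258 287] [[222, 228, 70, 92, 3589], [261, 228, 4, 3, 12], [254, 254, 3, 3, 9]]
top [293 148] [[274, 120, 48, 47, 1267]]
```

View pics/e.png

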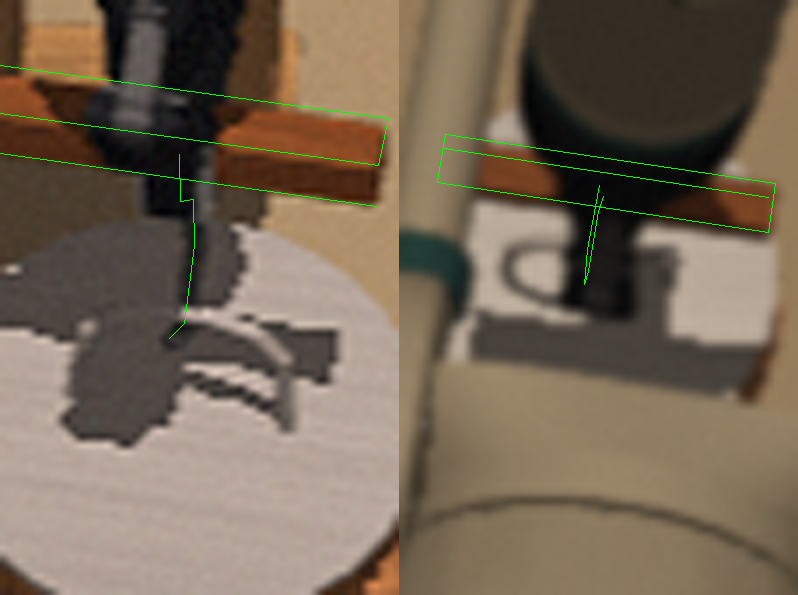

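The lid hangs level over the cork mat, with the hook at mid-loop (185,325). Lowering slowly.

>>> step_arm(moves=[0.002,-0.001,0.012,0,1,0.002,-0.001,0.026,0,1,0.002,-0.001,0.04,0,1,0.002,-0.001,0.05,0,1,0.002,-0.001,0.056,0,1])

```text
clock: 11.85
position: [0.6352, -0.0209, 0.1485]
ee_rot: [-0.001, 0.749, 0.663, -0.001]
contact_force: [0.2, 0.3, -4.1]
width: 0.0174
```

>>> step_arm(moves=[0,0,0.002,0,1,0,0,0.005,0,1,0,0,0.008,0,1,0,0,0.011,0,1,0,0,0.014,0,1])

```text
clock: 12.35
position: [0.6363, -0.021, 0.1434]
ee_rot: [0.001, 0.749, 0.663, 0.001]
contact_force: [-0.2, 0.3, -2.0]
width: 0.0167
```

```bash
python3 go.py .636 -.021 .12 -7
```

```text
t12.35 pos [ 0.6363 -0.021   0.1434] yang -7.01 tilt [ 0.002 -0.    -1.   ] w 0.0167 F [-0.23  0.25 -2.04]
move [-0.0001 -0.0007  0.0467] tw -0.0001
```

>>> step_arm(moves=[0,0,0.01,0,1,0,0,0.025,0,1,0,0,0.04,0,1,0,0,0.048,0,1,0,0,0.048,0,1])

```text
clock: 12.85
position: [0.635, -0.0208, 0.1174]
ee_rot: [-0.001, 0.749, 0.663, -0.001]
contact_force: [-0.3, 0.2, -1.5]
width: 0.0169
```

```bash
python3 go.py .574 -.0134 .119 -7
```

```text
t12.85 pos [ 0.635  -0.0208  0.1174] yang -7.02 tilt [-0.002  0.    -1.   ] w 0.0169 F [-0.35  0.18 -1.49]
move [-0.0002 -0.1229 -0.0029] tw -0.0001
```

>>> step_arm(moves=[0,-0.015,-0.003,0,1,0,-0.04,-0.003,0,1,0,-0.07,-0.003,0,1,0,-0.1,-0.003,0,1,0,-0.122,-0.003,0,1])

```text
clock: 13.35
position: [0.5731, -0.0131, 0.1205]
ee_rot: [-0.0, 0.749, 0.663, -0.0]
contact_force: [-0.1, -0.5, -1.4]
width: 0.017
```

>>> step_arm(moves=[0,0,0,0,1,0,0,-0.04,0,1,0,0,-0.1,0,1,0,0,-0.18,0,1,0,0,-0.26,0,1])

```text
clock: 13.85
position: [0.5754, -0.0135, 0.2514]
ee_rot: [0.0, 0.749, 0.662, 0.0]
contact_force: [1.0, -0.2, -0.9]
width: 0.0174
```

```bash
python3 go.py .459 -.057 .26 1.5
```

```text
t13.85 pos [ 0.5754 -0.0135  0.2514] yang -7.02 tilt [ 0. -0. -1.] w 0.0174 F [ 0.97 -0.2  -0.87]
move [-0.1148 -0.2204 -0.0173] tw -0.0473
```

>>> step_arm(moves=[-0.02,-0.04,-0.01,-0.008,1,-0.05,-0.1,-0.01,-0.02,1,-0.085,-0.165,-0.01,-0.035,1,-0.11,-0.21,-0.01,-0.047,1,-0.115,-0.22,-0.01,-0.047,1])

```text
clock: 14.35
position: [0.4567, -0.0577, 0.2556]
ee_rot: [0.0, 0.699, 0.716, -0.0]
contact_force: [0.3, -0.1, -0.6]
width: 0.0171
```

>>> step_arm(moves=[0,0,0,0,1,0,0,0,0,1])

```text
clock: 14.55
position: [0.4603, -0.0571, 0.2555]
ee_rot: [0.001, 0.698, 0.716, 0.001]
contact_force: [-0.4, 0.4, -1.4]
width: 0.0166
```

```bash
python3 go.py .459 -.057 .125 1.5
python3 - <<'E'
from h import *
d=cam('scene'); t=cam('top')
import pickle; pickle.dump(d,open('scene_f.pkl','wb'))
for n,d in(('s',d),('t',t)):
    hsv=cv2.cvtColor(d['frame'],cv2.COLOR_BGR2HSV); r=proj(d,[.636,-.021,.02]).astype(int)
    m=((hsv[...,1]<75)&(hsv[...,2]>60)).astype(np.uint8); mk=np.zeros_like(m); cv2.circle(mk,tuple(int(i) for i in r),45,1,-1); m=cv2.morphologyEx(m&mk,cv2.MORPH_CLOSE,np.ones((7,7)))
    n_,l,st,c=cv2.connectedComponentsWithStats(m); i=1+st[1:,4].argmax(); h=cv2.convexHull(max(cv2.findContours((l==i).astype(np.uint8),0,1)[0],key=len))[:,0]
    from scipy.optimize import least_squares
    P=np.array([at_z(d,*p,.018) for p in h]); f=least_squares(lambda q:np.hypot(P[:,0]-q[0],P[:,1]-q[1])-q[2],[.636,-.021,.08],loss='soft_l1',f_scale=.002); print(n,st[i],f.x.round(4))
E
```

```text
t14.55 pos [ 0.4603 -0.0571  0.2555] yang 1.42 tilt [ 0.002 -0.    -1.   ] w 0.0166 F [-0.37  0.42 -1.38]
move [ 0.0003 -0.0033  0.261 ] tw -0.0004
s [ 225  270   69   58 3115] [ 0.6376 -0.0198  0.078 ]
t [ 267  127   48   57 1917] [ 0.6353 -0.0216  0.0772]
```

>>> step_arm(moves=[0,-0.002,0.04,0,1,0,-0.002,0.1,0,1,0,-0.002,0.17,0,1,0,-0.002,0.23,0,1,0,-0.002,0.27,0,1])

```text
clock: 15.15
position: [0.4578, -0.0565, 0.1178]
ee_rot: [-0.001, 0.698, 0.716, -0.001]
contact_force: [0.2, 0.2, -1.1]
width: 0.0167
```

>>> step_arm(moves=[0,0,0,0,1,0,0,0,0,1])

```text
clock: 15.35
position: [0.4589, -0.057, 0.1201]
ee_rot: [-0.0, 0.698, 0.716, 0.0]
contact_force: [0.5, -0.0, -0.4]
width: 0.0169
```

```bash
python3 go.py .459 -.057 .1095 1.5
```

```text
t15.35 pos [ 0.4589 -0.057   0.1201] yang 1.47 tilt [-0.  0. -1.] w 0.0169 F [ 0.48 -0.05 -0.35]
move [-0.      0.0002  0.0213] tw -0.0002
```

>>> step_arm(moves=[0,0,0.008,0,1,0,0,0.016,0,1,0,0,0.021,0,1,0,0,0.022,0,1,0,0,0.022,0,1])

```text
clock: 15.85
position: [0.4581, -0.0571, 0.1095]
ee_rot: [0.0, 0.698, 0.716, 0.0]
contact_force: [-0.6, 0.0, 1.2]
width: 0.0174
```

>>> step_arm(moves=[0,0,0,0,0.7,0,0,0,0,0.6,0,0,0,0,0.4,0,0,0,0,0,0,0,0,0,-0.6])

```text
clock: 16.35
position: [0.4579, -0.0571, 0.109]
ee_rot: [0.0, 0.698, 0.716, -0.0]
contact_force: [-0.2, 0.1, -0.8]
width: 0.0539
```

>>> step_arm(moves=[0,0,0,0,-1,0,0,0,0,-1,0,0,-0.03,0,-1,0,0,-0.1,0,-1,0,0,-0.2,0,-1])

```text
clock: 16.85
position: [0.4561, -0.0566, 0.2081]
ee_rot: [-0.003, 0.698, 0.716, -0.002]
contact_force: [0.2, -0.5, -0.7]
width: 0.0853
```

>>> step_arm(moves=[-0.06,0,-0.1,0,-1,-0.14,0,-0.1,0,-1,-0.22,0,-0.1,0,-1,-0.3,0,-0.1,0,-1,-0.36,0,-0.1,0,-1])

```text
clock: 17.35
position: [0.4624, -0.2394, 0.2593]
ee_rot: [0.001, 0.699, 0.716, -0.0]
contact_force: [0.5, 0.4, -0.5]
width: 0.0857
```

```bash
python3 go.py .459 -.057 .1095 1.5
python3 - <<'E'
from h import *
ims=[]
for n,a,b in(('scene',(215,190),(215,255)),('top',(272,182),(252,115))):
    d=cam(n)
    for u,v,w,h in((*a,80,60),(*b,100,75)): ims.append(cv2.resize(d['frame'][v:v+h,u:u+w],(400,300),interpolation=cv2.INTER_CUBIC))
cv2.imwrite('pics/end.png',np.vstack([np.hstack(ims[:2]),np.hstack(ims[2:])]))
E
```

```text
t17.35 pos [ 0.4624 -0.2394  0.2593] yang 1.38 tilt [ 0.001 -0.001 -1.   ] w 0.0857 F [ 0.48  0.41 -0.46]
move [0.3652 0.0019 0.2991] tw -0.0006
```

View pics/end.png

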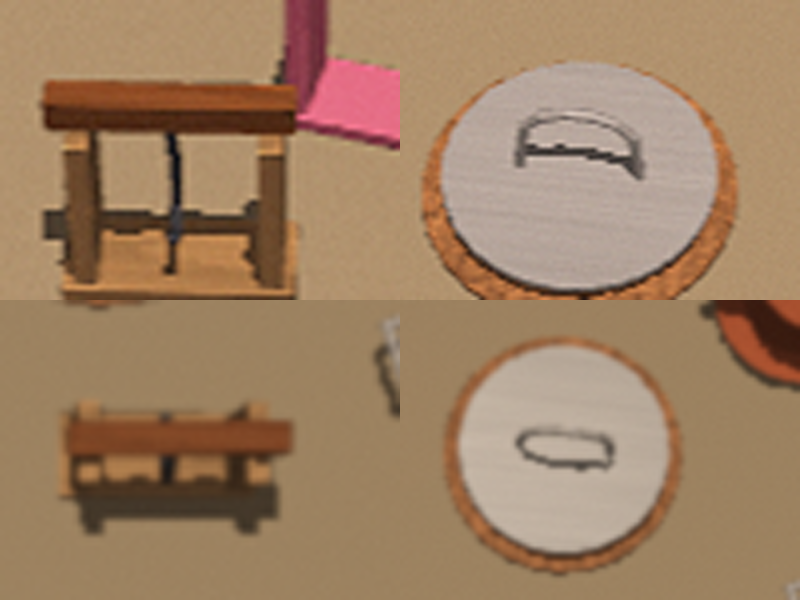

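The lifter lies across both posts as it did at the start, the hook hanging between them. The lid is centred on the cork. I'll let the arm settle and hand in.

>>> step_arm(moves=[0,0,0,0,-1,0,0,0,0,-1,0,0,0,0,-1,0,0,0,0,-1,0,0,0,0,-1])

```text
clock: 17.95
position: [0.4626, -0.2363, 0.2593]
ee_rot: [0.0, 0.698, 0.716, 0.0]
contact_force: [-1.1, 0.3, 0.8]
width: 0.0853
```

```bash
python3 -c "from h import *; print(manip.get_state()['contact_force']); print(job.sign_off())"
```

```text
[-1.10512412  0.31620041  0.76156516]
the job is handed in; nothing more can be done
None
```

The job is done and handed in at about 18 s. I hooked the lid with the lifter, lifted it level to about 0.137 m and carried it hanging. I then set it on the cork mat, unhooked the lifter and laid it back across the wooden rest. The gripper never came near the lid.

**Last checks:**
- **Lid:** centre measured at (0.6353, −0.0216) in the top view and (0.6376, −0.0198) in the scene view. The mat measured (0.635, −0.022) and (0.639, −0.019), so the lid is within about 2 mm of the mat's centre. It looked flat and unhooked.
- **Lifter:** released within about 2 mm of where it was picked up. The final pictures show it lying across both posts as at the start, with the hook between them.
- **Robot:** standing clear, with about 1 N on the force reading, which is noise.

**Disagreements along the way:** the two cameras differed by about 13 mm on the lid while I took its origin to be at rim height. They agreed once I took the origin to be the plug's bottom, 10 mm lower. The scene camera also seems to read about 3 mm too far out in x. The template check on the left half of the bar after gripping gave no usable match. The right half showed about 1.5 mm of slide, which I allowed for when putting the lifter back.

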